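# Close the sloping control box and park it in its bay

## Task

Fit the loose plywood cover onto the open wooden control box, handle outwards, so that all four pins stand through its holes and it lies flat on the sloping rim. Then push the closed box along the bench into its wooden bay until its back is square against the stop strip. Leave the other things on the bench as they are.

Things in the scene. Friction and masses are not known exactly. Their poses are not given: they have to be found in the camera images.
- cover: Loose plywood plate, 150 (x) x 190 (y) x 8 mm, 0.2 kg, flat on the bench left or right of the box, handle up. Origin: centre of underside, z to the handle side. Dark wooden bar handle in the middle, 60 mm long (x), 22 mm wide (y), top 46 mm above the underside. Four 15 mm through-holes at x = +-55, y = +-70 mm. Same after a half turn: either way fits.
- housing: Loose open wooden control box, battery cells inside, 150 mm deep (x), 200 mm wide (y), about 0.75 kg; slides when pushed with some 5 N. Origin: centre of underside; x from its low front wall (45 mm high, towards the robot) to its back, z up. Rim slopes up 30 degrees, sides 132 mm high at the back. Starts 50 to 90 mm short of the bay, turned up to 6 degrees from it.
- rim: Sloping seat, fixed to the box. Origin: centre of the seat plane, 88 mm above the middle of the box's underside; x up the slope (30 degrees), y along the width, z square out of the slope (up, towards the robot). Four steel pins along z at x = +-55, y = +-70 mm: 9 mm diameter, 16 mm tall, last 7 mm tapering to 3 mm. A seated cover's origin and z lie on these, with 3 mm play.
- box_back (a point): Middle of the bottom edge of the control box's back wall, 75 mm along the box's x from its origin.
- bay: Fixed wooden bay, open towards the robot: stop strip 320 mm long (y), 25 thick, 50 high; a cheek at each end, 70 mm long towards the robot, 25 wide, 40 high; 270 mm clear between cheeks. Origin: middle of the strip's front face at bench level; x away from the robot, square into the strip, y along it, z up. Box home: box_back at this x, within 45 mm in y.
- carton: Bystander: cardboard egg carton, 120 x 170 x 50 mm, on the other side of the box from the cover. Origin: centre of its underside.
- glue: Bystander: white glue bottle, 60 mm diameter, 150 mm tall, upright. Origin: centre of its underside.
- motor: Bystander: small motor with a three-bladed propeller on a wooden block 70 x 50 mm, 75 mm tall in all. Origin: centre of its underside.
Not all that is in view belongs to the job. Of the things that look like the housing, the largest one is meant.

How it is judged:
On the way, in this order (a step that is already met when the one before it is completed fails the run):
1. the cover lies on the sloping rim of the control box with the pins through its holes (z of cover in the frame of rim between -0.003 and 0.004 m and x of cover in the frame of rim between -0.008 and 0.008 m and y of cover in the frame of rim between -0.008 and 0.008 m and angle between the z axis of cover and the z axis of rim, either way round below 0.05 rad and angle between the x axis of cover and the x axis of rim, either way round below 0.12 rad), for 0.2 s.
2. the control box stands in the bay with its back against the stop strip (x of box_back in the frame of bay between -0.01 and 0.005 m and y of box_back in the frame of bay between -0.045 and 0.045 m and angle between the x axis of housing and the x axis of bay, either way round below 0.08 rad and angle between housing's own z axis and vertical below 0.05 rad), for 0.2 s.
At the end, for the whole second after the job is handed in: Cover on the rim, either way round (within 4 mm of the seat plane, 8 mm of centre, 3 degrees of flat, 7 degrees of turn); box flat on the bench in the bay, middle of its back within 10 mm of the strip and 45 mm of the strip's middle, square within 4.5 degrees; both at rest (all of step 1 and all of step 2 and linear speed of each of cover, housing below 0.02 m/s and angular speed of each of cover, housing below 0.15 rad/s); the robot touches nothing.
It fails at once if the egg carton is moved by more than 30 mm or tipped over (distance of carton from where it was at the start of the episode above 0.03 m or angle between carton's own z axis and vertical above 0.5 rad).
It fails at once if the glue bottle is moved by more than 30 mm or tipped over (distance of glue from where it was at the start of the episode above 0.03 m or angle between glue's own z axis and vertical above 0.5 rad).
It fails at once if the propeller motor is moved by more than 30 mm or tipped over (distance of motor from where it was at the start of the episode above 0.03 m or angle between motor's own z axis and vertical above 0.5 rad).
It also fails if it takes over 54 s, if anything falls off the work surface, if the arm or the gripper's body presses on something with over 40 N, if the wrist force passes 120 N, or if a joint passes its speed limit or range.

## Robot

A 6-joint arm with a two-finger parallel gripper is mounted at the origin on the work surface. World frame = base frame: x ahead of the robot, y to its left, z up, the work surface at z = 0. Lengths are in m, angles in rad, forces in N, time in s.
With the tool pointing down it reaches from about 0.275 to 0.725 m from the base axis. Payload 5.6 kg.
Tool frame: the origin (TCP) lies between the finger pads; the fingertips stand 25 mm ahead of it and the grasp point (between the pads) lies 6 mm ahead of it; z points along the fingers, y is the line along which they close (so a half turn about z gives the same grasp; the last joint's range is limited). The gripper opens to 85 mm and grips with 20 to 120 N. Pads are 22 mm wide; open, the fingers measure 114 mm over their backs; the gripper's body (76 mm by 85 mm) begins 54 mm behind the grasp point. The pads swing forward as they close: fully open they stand 13 mm farther back than shut.
Start: joints at [-0.946, 0.255, 0.108, 0, -1.424, -0.285], TCP at [0.183, -0.519, 0.256] pointing down, gripper open.
Joint ranges: [-2.95, 2.95], [-1.21, 1.97], [-1.09, 1.5], [-2.87, 1.71], [-2.94, -0.07], [-3.05, 3.05]. Speed limits (rad/s): [2.57, 2.57, 3.14, 3.14, 3.14, 3.14].

## Interface

Orientations are given as a rotation vector (axis times angle).
In Python, from station import arm, read_camera, regions_of gives the robot as it stands.
- The arm moves only by the shell command python3 -m handwheel 'ROWS' [FORCE]. ROWS is JSON, a list of rows, each an object with "rot": the turn, a rotation vector about the tool's x, y, z scaled (see below), a list of three; "translation": the shift along the tool's x, y, z scaled (see below), a list of three; "grip": the opening, from -1 (shut) to 1 (fully open). In form: [{"rot": [wx, wy, wz], "translation": [tx, ty, tz], "grip": grip}, ...]. A call has exactly 10 rows; each row is the pose to reach, as a shift and turn from the pose commanded when the call began, along the tool's axes at that moment; what a row does not reach only later rows make up. The controller multiplies each number of a shift by 0.4 m and each number of a turn by 0.5 rad. A row lasts 1/8 s, in which the tool goes at most 62.5 mm and 10.7 degrees, less where a joint would pass 70% of its speed; a pose out of reach is approached as far as the arm can. A call with a number of a shift or a turn outside -1 to 1 is refused whole. A call with a gripper value outside its range is refused whole. The fingers move at their own pace and stop on an object; FORCE is the grip in N (left out, the last holds). Time passes only in rows, so rows that repeat a pose let the fingers close, or fill a call up. It gives the time, the measured TCP pose, the force, the opening and the grip force at its end, in the units of the state.
- arm.get_obs(): the state, without advancing time (a new reading comes with each control period).
- read_camera(name): name is "side" or "top" or "wrist"; returns a dict with "pixels" (420x560x3 uint8, red, green, blue), "mtx" (3x3 intrinsics, pixels), "pose" (4x4, takes a point from camera to world coordinates); the wrist camera has in their place "tool_from_camera" (4x4, takes a point from camera to tool coordinates, whose origin is the TCP and whose axes are the flange's). Camera axes: x right, y up, looking along -z (the intrinsics and any distortion apply to the point x, -y, -z); pixel columns grow to the right and rows downward; lengths in m; the calibration is good to about 2 mm. A picture is of the moment at which its call begins: read the wrist's pose just before it. There is no depth.
- arm.finish_job(): hands the job in; it is judged then, once.
Trained networks look in a picture, given as the dict that the camera call returned (one of the last four; its "shot" number tells which), for a name from the list of things; names that differ only in an ending like _2 or _b are one class to them, and where a whole thing is asked for, a point or a joint stands for the part that bears it (a point fixed in the world has none). Each returns a list of dicts, best first, with "p" (0 to 1); they miss things now and then, are a little off and sometimes report something else, mostly with a low value. They report only what shows in the picture. A call takes as long as a camera call. They do not tell look-alikes from the thing itself.
- regions_of(picture, target): "mask" (420x560 bool, what is visible of it) and "pixel" ([column, row] in pixels, amid what is visible of it).
The state is a dict: "t": time; "q": joint angles; "dq": joint speeds; "joint_torque": joint torques, N m; "tcp_pos": TCP position; "tool_rot": TCP orientation; "ft_force": force on the tool from outside, world axes, zero at the start; "moment": the same for the moment, N m; "finger_gap": opening from 0.0 (shut) to 1.0 (fully open); "grasp_force": force on a finger pad.
Only numpy, scipy, OpenCV 4.12 (cv2) and the standard library are available. Lean on these libraries where they do the work, as an engineer would, in place of code of your own. Each camera call takes 0.05 s, during which the arm holds its last target. There are 200 camera calls.

## Working session

There is one attempt and no reset: what is moved stays moved. The work goes in short steps, Python scripts to look and compute and a shell command to move; the robot and the scene stay as the last step left them, time stands still between calls to the robot, and variables do not carry over. Pictures are saved under pics/ and viewed, at most 10 in all, crops included, and the job is handed in when it is done.

```bash
mkdir -p pics; ls; python3 - <<'E'
from station import arm, read_camera, regions_of
import cv2, numpy as np
o=arm.get_obs();print(o)
ims=[]
for c in ["side","top"]:
    p=read_camera(c);print(c,np.round(p["mtx"],1).tolist(),np.round(p["pose"],4).tolist(),[k for k in p])
    cv2.imwrite(f"pics/{c}0.png",p["pixels"][:,:,::-1])
    for n in ["cover","housing","rim","bay","carton","glue","motor"]:
        for r in regions_of(p,n)[:3]:
            print(n,round(r["p"],2),r["pixel"],r["mask"].sum())
    np.save(f"pics/{c}0.npy",p,allow_pickle=True)
E
```

```text
pics
{'t': 0.0, 'q': array([-9.46401199e-01,  2.55776066e-01,  1.06989567e-01, -5.01282430e-04,
       -1.42389918e+00, -2.84628805e-01]), 'dq': array([ 4.06045208e-04, -7.05586362e-04, -1.42940672e-03,  5.04726663e-04,
        1.94441564e-05, -1.48630840e-03]), 'joint_torque': array([-5.00703136e-04, -3.86628270e+01,  2.37940335e+01,  5.36514223e+00,
       -6.11431329e-03,  2.87036933e-06]), 'tcp_pos': array([ 0.18322414, -0.51810163,  0.25537045]), 'tool_rot': array([ 5.30960784e-01, -3.09600766e+00, -3.00803720e-03]), 'ft_force': array([ 0.23598883,  0.43532673, -0.09973643]), 'moment': array([-0.01343632,  0.00617703, -0.01509441]), 'grasp_force': 0.0, 'finger_gap': 0.9981628864667563}
side [[411.4, 0.0, 273.3], [0.0, 411.4, 217.8], [0.0, 0.0, 1.0]] [[-0.844, 0.4051, -0.3516, 0.1367], [-0.5363, -0.6492, 0.5393, 0.5348], [-0.0097, 0.6437, 0.7652, 0.8343], [0.0, 0.0, 0.0, 1.0]] ['pixels', 'mtx', 'pose', 'shot']
cover 0.59 [211.7, 358.0] 6807
housing 0.85 [401.2, 199.4] 625
housing 0.64 [312.6, 272.4] 3423
housing 0.57 [225.0, 203.7] 6118
rim 0.84 [244.9, 203.4] 1375
rim 0.64 [313.6, 262.2] 809
rim 0.55 [407.6, 185.6] 74
bay 0.92 [174.4, 211.7] 1558
carton 0.91 [337.0, 169.8] 2503
glue 0.83 [273.3, 127.5] 753
motor 0.62 [114.4, 302.7] 961
top [[524.3, 0.0, 283.3], [0.0, 524.3, 215.4], [0.0, 0.0, 1.0]] [[-0.0032, 0.9955, -0.0951, 0.3633], [-0.9997, -0.0057, -0.0258, -0.0095], [-0.0262, 0.095, 0.9951, 1.2991], [0.0, 0.0, 0.0, 1.0]] ['pixels', 'mtx', 'pose', 'shot']
cover 0.66 [161.2, 238.4] 4500
housing 0.87 [265.6, 272.3] 3048
housing 0.75 [288.9, 154.3] 6220
housing 0.56 [418.0, 334.8] 3246
rim 0.84 [273.6, 265.5] 1062
rim 0.74 [290.8, 171.5] 2048
rim 0.6 [423.0, 329.4] 1161
bay 0.82 [292.1, 111.6] 2603
carton 0.6 [413.0, 224.1] 3829
glue 0.66 [424.7, 131.3] 785
motor 0.81 [151.8, 137.8] 657
```

View pics/top0.png

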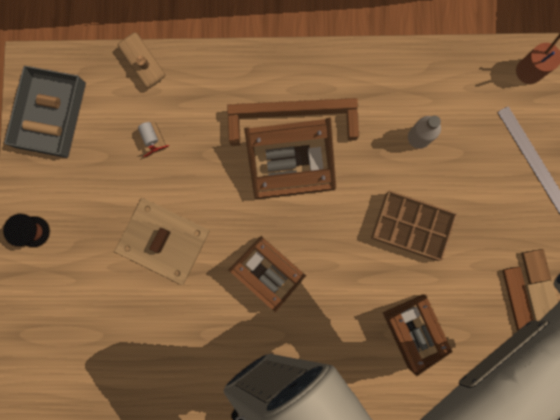

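View pics/side0.png

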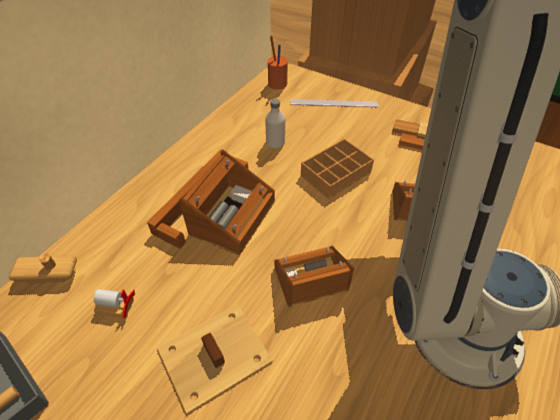

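Top view: cover at about (161,240) with its handle running up-right, large box at (290,158) with pins at its corners, bay at (292,110), carton at (413,225), glue at (425,130), motor at (150,137). The two smaller boxes at (267,272) and (418,335) are decoys. The side view agrees.

```bash
cat > h.py <<'E'
import numpy as np, cv2
from scipy.spatial.transform import Rotation as R
from scipy.optimize import least_squares
def cam(p, obs=None):
    """(K, camera->world) of a picture"""
    if "pose" in p: return np.array(p["mtx"]), np.array(p["pose"])
    T=np.eye(4); T[:3,:3]=R.from_rotvec(obs["tool_rot"]).as_matrix(); T[:3,3]=obs["tcp_pos"]
    return np.array(p["mtx"]), T@np.array(p["tool_from_camera"])
def proj(K,T,X):
    c=(np.atleast_2d(X)-T[:3,3])@T[:3,:3]
    return np.c_[K[0,0]*c[:,0]/-c[:,2]+K[0,2], K[1,1]*-c[:,1]/-c[:,2]+K[1,2]]
def onplane(K,T,uv,z):
    uv=np.atleast_2d(uv).astype(float)
    d=np.c_[(uv[:,0]-K[0,2])/K[0,0],-(uv[:,1]-K[1,2])/K[1,1],-np.ones(len(uv))]@T[:3,:3].T
    return T[:3,3]+d*((z-T[2,3])/d[:,2])[:,None]
def tri(views):
    """views: list of (K,T,uv)"""
    x0=onplane(*views[0],0.05)[0]
    s=least_squares(lambda x:np.ravel([proj(K,T,x)[0]-uv for K,T,uv in views]),x0)
    return s.x, np.abs(s.fun).max()
def go(obs,pos,Rm):
    """numbers for handwheel to go from obs to pose"""
    R0=R.from_rotvec(obs["tool_rot"])
    t=R0.inv().apply(np.asarray(pos)-obs["tcp_pos"])/0.4
    w=(R0.inv()*R.from_matrix(Rm)).as_rotvec()/0.5
    return "trans",np.round(t,4).tolist(),"rot",np.round(w,4).tolist()
def tool(z,y):
    z=np.array(z,float);z/=np.linalg.norm(z); y=np.array(y,float);y-=z*(y@z);y/=np.linalg.norm(y)
    return np.c_[np.cross(y,z),y,z]
E
cat > a.py <<'E'
from h import *
from station import arm, read_camera, regions_of
p=read_camera("top");K,T=cam(p)
def rect(n,z,i=None):
    r=regions_of(p,n); r=r[0] if i is None else max(r,key=lambda q:q["mask"].sum())
    uv=np.argwhere(r["mask"])[:,::-1]; X=onplane(K,T,uv,z)[:,:2]
    return cv2.minAreaRect((X*1000).astype(np.float32)),X
for n,z,i in [("cover",.008,None),("housing",.09,1),("rim",.09,1),("bay",.045,None),("carton",.05,None),("glue",.1,None),("motor",.04,None)]:
    print(n,np.round(np.hstack([np.ravel(q) for q in rect(n,z,i)[0]]),1))
o=arm.get_obs()
for y in (1,-1): 
  print(go(o,[.32,.28,.33],tool([0,0,-1],[np.cos(.4)*0-0,y,0])))
pw=read_camera("wrist");print(np.round(pw["tool_from_camera"],4).tolist(),pw["mtx"])
E
python3 a.py
```

```text
cover [425.6 324.1 192.1 151.   63.8]
housing [612.8   2.6 173.  201.8   6.3]
rim [617.    2.8 138.9 179.2   6.3]
bay [ 7.141e+02 -3.000e-01  1.050e+02  3.193e+02  1.800e+00]
carton [ 456.9 -286.8  175.1  124.6   70.6]
glue [ 672.  -305.9   57.2   93.6   44.7]
motor [680.8 348.2  81.9  53.8  24.4]
('trans', [-0.9875, 1.7683, -0.1842], 'rot', [0.0001, 0.0, 0.6795])
('trans', [-0.9875, 1.7683, -0.1842], 'rot', [-0.0, 0.0001, -5.6036])
[[0.0002, 0.9574, 0.2886, 0.0743], [1.0, 0.0, -0.0008, -0.0008], [-0.0008, 0.2886, -0.9574, -0.1173], [0.0, 0.0, 0.0, 1.0]] [[295.22658103   0.         276.2006315 ]
 [  0.         295.22658103 208.09743959]
 [  0.           0.           1.        ]]
```

```bash
python3 - <<'E'
from h import *
from station import arm
o=arm.get_obs()
Rm=tool([0,0,-1],[np.cos(np.deg2rad(63.8)),np.sin(np.deg2rad(63.8)),0])
print(go(o,[.36,-.14,.27],Rm))
o2=dict(o);R0=R.from_rotvec(o["tool_rot"])
o2["tcp_pos"]=np.array([.36,-.14,.27]);o2["tool_rot"]=(R0*R.from_rotvec([0,0,.4])).as_rotvec()
print(go(o2,[.40,.26,.25],Rm))
E
```

```text
('trans', [-0.7318, 0.745, -0.0344], 'rot', [0.0001, -0.0, 1.5942])
('trans', [-0.0397, 1.0042, 0.05], 'rot', [0.0, -0.0, 0.7942])
```

```bash
python3 -m handwheel '[{"rot":[0,0,0.1],"translation":[-0.08,0.08,-0.03],"grip":1},{"rot":[0,0,0.2],"translation":[-0.16,0.16,-0.03],"grip":1},{"rot":[0,0,0.3],"translation":[-0.25,0.25,-0.03],"grip":1},{"rot":[0,0,0.4],"translation":[-0.34,0.34,-0.03],"grip":1},{"rot":[0,0,0.5],"translation":[-0.42,0.43,-0.03],"grip":1},{"rot":[0,0,0.6],"translation":[-0.5,0.51,-0.03],"grip":1},{"rot":[0,0,0.7],"translation":[-0.58,0.6,-0.03],"grip":1},{"rot":[0,0,0.75],"translation":[-0.66,0.68,-0.03],"grip":1},{"rot":[0,0,0.8],"translation":[-0.73,0.745,-0.03],"grip":1},{"rot":[0,0,0.8],"translation":[-0.73,0.745,-0.03],"grip":1}]'
cat > b.py <<'E'
from h import *
from station import arm, read_camera, regions_of
import sys,pickle
n=sys.argv[1]
o=arm.get_obs();p=read_camera("wrist");pickle.dump((o,p),open(f"pics/{n}.pkl","wb"))
cv2.imwrite(f"pics/{n}.png",p["pixels"][:,:,::-1])
E
python3 b.py w1
```

```text
t: 2.5
tcp_pos: [0.3601, -0.1385, 0.2684]
tool_rot: [0.089, 3.14, 0.0]
ft_force: [-0.1, -0.0, -0.3]
finger_gap: 1.002
grasp_force: 0.0
```

View pics/w1.png

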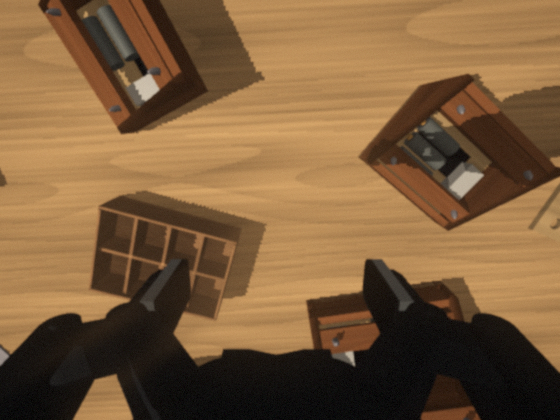

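The wrist view (w1) shows the egg carton at (165,255) and the two decoys. The fingers cover the bottom of the image, and image-up points towards the robot. To see the cover I'll stop with the TCP just beyond it.

```bash
python3 -m handwheel '[{"rot":[0,0,0.1],"translation":[-0.03,0.12,0],"grip":1},{"rot":[0,0,0.2],"translation":[-0.06,0.24,0],"grip":1},{"rot":[0,0,0.3],"translation":[-0.1,0.36,0],"grip":1},{"rot":[0,0,0.4],"translation":[-0.13,0.48,0],"grip":1},{"rot":[0,0,0.5],"translation":[-0.16,0.6,0],"grip":1},{"rot":[0,0,0.6],"translation":[-0.2,0.72,0.02],"grip":1},{"rot":[0,0,0.7],"translation":[-0.24,0.84,0.03],"grip":1},{"rot":[0,0,0.8],"translation":[-0.28,0.95,0.04],"grip":1},{"rot":[0,0,0.8],"translation":[-0.29,1,0.04],"grip":1},{"rot":[0,0,0.8],"translation":[-0.29,1,0.04],"grip":1}]'
python3 b.py w2
```

```text
t: 3.8
tcp_pos: [0.4996, 0.252, 0.2517]
tool_rot: [-0.715, -3.058, 0.002]
ft_force: [-0.2, -0.2, -0.2]
finger_gap: 1.001
grasp_force: 0.0
```

View pics/w2.png

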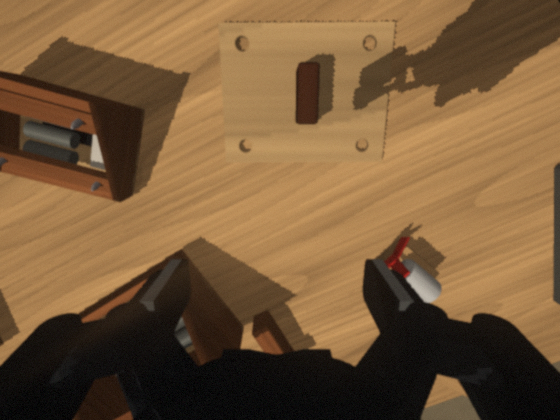

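Wrist view w2: cover with holes at about (242,43), (370,43), (362,145), (245,145) and the handle at (308,93), standing roughly upright in the image.

```bash
cat > c.py <<'E'
from h import *
import pickle
from station import arm, read_camera, regions_of
o=arm.get_obs();p=read_camera("wrist");K,T=cam(p,o)
r=regions_of(p,"cover")[0]; cn=max(cv2.findContours(r["mask"].astype(np.uint8),0,2)[0],key=len)
q=cv2.boxPoints(cv2.minAreaRect(cn));print(r["p"],r["mask"].sum(),q.tolist())
px=np.array([(242,43),(370,43),(362,145),(245,145)],float)
mod=np.array([[-55,-70],[-55,70],[55,70],[55,-70]])/1e3   # robot side first
def mdl(v,z): 
    c,s=np.cos(v[2]),np.sin(v[2]); return np.c_[v[0]+c*mod[:,0]-s*mod[:,1],v[1]+s*mod[:,0]+c*mod[:,1],np.full(4,z)]
best=None
for m in (px,px[[1,0,3,2]]):
    s=least_squares(lambda v:(proj(K,T,mdl(v,v[3]))-m).ravel(),[.42,.32,np.deg2rad(-26),.008])
    print("wrist holes",s.x,np.rad2deg(s.x[2]),s.cost,np.round(s.fun,1))
# contour corners (approx quad)
ap=cv2.approxPolyDP(cn,8,True)[:,0];print("quad",ap.tolist(),np.round(onplane(K,T,ap,.008)[:,:2],4).tolist())
# top view corners + handle triangulation from centroid of dark pixels in the cover mask
def handle(p):
    r=regions_of(p,"cover")[0]; cn=max(cv2.findContours(r["mask"].astype(np.uint8),0,2)[0],key=len)
    m=np.zeros(r["mask"].shape,np.uint8);cv2.drawContours(m,[cv2.convexHull(cn)],-1,1,-1)
    m=cv2.erode(m,np.ones((9,9)))
    b=p["pixels"].astype(int); d=(m>0)&(b.sum(2)<190)&(b[...,0]>b[...,2]+15)
    n,l,st,ce=cv2.connectedComponentsWithStats(d.astype(np.uint8));i=1+np.argmax(st[1:,4]);return ce[i],st[i]
hv=[]
pt=read_camera("top");ps=read_camera("side")
for k,pp,cc in [("w",p,(K,T)),("t",pt,cam(pt)),("s",ps,cam(ps))]:
    h=handle(pp);print(k,h);hv.append((*cc,h[0]))
print("handle tri",tri(hv),tri(hv[:2]))
K,T=cam(pt);r=regions_of(pt,"cover")[0];X=onplane(K,T,np.argwhere(r["mask"])[:,::-1],.008)[:,:2]
print("top rect",cv2.minAreaRect((X*1000).astype(np.float32)))
E
python3 c.py
```

```text
0.55 22823 [[218.9591064453125, 22.011947631835938], [395.9881591796875, 20.976669311523438], [396.812255859375, 161.8958282470703], [219.783203125, 162.9311065673828]]
wrist holes [ 0.42492902  0.32347791 -0.45921056  0.00785685] -26.310826916789594 0.15823461705579475 [ 0.1 -0.1 -0.  -0.2 -0.3  0.2  0.2  0.2]
wrist holes [ 0.37807042  0.51582731 -3.46617412 -1.66298156] -198.59714794922454 12319.737725406212 [-53.5  59.   53.   62.1  48.  -57.9 -47.2 -61.1]
quad [[396, 23], [219, 23], [227, 161], [381, 161]] [[0.4013, 0.4425], [0.3168, 0.2719], [0.45, 0.2076], [0.5334, 0.3759]]
w (array([308.47342995,  91.56245687]), array([ 296,   60,   27,   64, 1449], dtype=int32))
t (array([158.24451411, 240.5015674 ]), array([148, 228,  22,  25, 319], dtype=int32))
s (array([212.27826087, 350.37971014]), array([202, 334,  22,  34, 345], dtype=int32))
handle tri (array([0.4231606 , 0.32693875, 0.03084332]), np.float64(0.6853221348784189)) (array([0.42338143, 0.32466971, 0.04515704]), np.float64(0.3158856419600795))
top rect ((425.55828857421875, 323.5724182128906), (193.376953125, 151.5160675048828), 63.80817794799805)
```

```bash
python3 - <<'E'
from h import *
from station import arm
o=arm.get_obs();a=np.deg2rad(63.7)
Rm=tool([0,0,-1],[np.cos(a),np.sin(a),0])
for z in(.09,.039): print(go(o,[.425,.3235,z],Rm))
E
```

```text
('trans', [0.246, 0.0785, 0.4066], 'rot', [0.001, 0.0003, -0.0032])
('trans', [0.246, 0.0784, 0.5341], 'rot', [0.001, 0.0003, -0.0032])
```

```bash
python3 -m handwheel '[{"rot":[0,0,0],"translation":[0.12,0.04,0.1],"grip":1},{"rot":[0,0,0],"translation":[0.22,0.07,0.2],"grip":1},{"rot":[0,0,0],"translation":[0.246,0.078,0.3],"grip":1},{"rot":[0,0,0],"translation":[0.246,0.078,0.4],"grip":1},{"rot":[0,0,0],"translation":[0.246,0.078,0.45],"grip":1},{"rot":[0,0,0],"translation":[0.246,0.078,0.5],"grip":1},{"rot":[0,0,0],"translation":[0.246,0.078,0.534],"grip":1},{"rot":[0,0,0],"translation":[0.246,0.078,0.534],"grip":1},{"rot":[0,0,0],"translation":[0.246,0.078,0.534],"grip":-1},{"rot":[0,0,0],"translation":[0.246,0.078,0.534],"grip":-1}]' 40
python3 -m handwheel '[{"rot":[0,0,0],"translation":[0,0,0],"grip":-1},{"rot":[0,0,0],"translation":[0,0,0],"grip":-1},{"rot":[0,0,0],"translation":[0,0,0],"grip":-1},{"rot":[0,0,0],"translation":[0,0,0],"grip":-1},{"rot":[0,0,0],"translation":[0,0,-0.03],"grip":-1},{"rot":[0,0,0],"translation":[0,0,-0.1],"grip":-1},{"rot":[0,0,0],"translation":[0,0,-0.2],"grip":-1},{"rot":[0,0,0],"translation":[0,0,-0.34],"grip":-1},{"rot":[0,0,0],"translation":[0,0,-0.48],"grip":-1},{"rot":[0,0,0],"translation":[0,0,-0.48],"grip":-1}]' 60
cat > d.py <<'E'
from h import *
from station import arm, read_camera, regions_of
import pickle
for c in ("top","side"):
    p=read_camera(c); rs=regions_of(p,"rim"); r=max(regions_of(p,"housing"),key=lambda q:q["mask"].sum())
    pickle.dump(p,open(f"pics/{c}1.pkl","wb"))
    v,u=np.argwhere(r["mask"]).mean(0).astype(int);print(c,u,v,r["p"],r["mask"].sum())
    w,h=(60,50);u0,v0=max(u-w,0),max(v-h,0)
    cr=p["pixels"][v0:v0+2*h,u0:u0+2*w]
    print("crop origin",u0,v0); cv2.imwrite(f"pics/{c}crop.png",cv2.resize(cr,None,fx=6,fy=6,interpolation=cv2.INTER_CUBIC)[:,:,::-1])
E
python3 d.py
```

```text
t: 5.5
tcp_pos: [0.4253, 0.3242, 0.0396]
tool_rot: [0.716, 3.058, 0.002]
ft_force: [0.3, -0.1, -0.0]
finger_gap: 0.606
grasp_force: 0.0
t: 6.75
tcp_pos: [0.4265, 0.3249, 0.236]
tool_rot: [0.715, 3.054, 0.013]
ft_force: [-0.1, 0.4, -3.0]
finger_gap: 0.249
grasp_force: 59.5
top 291 158 0.86 6072
crop origin 231 108
side 316 279 0.64 2552
crop origin 256 229
```

View pics/topcrop.png

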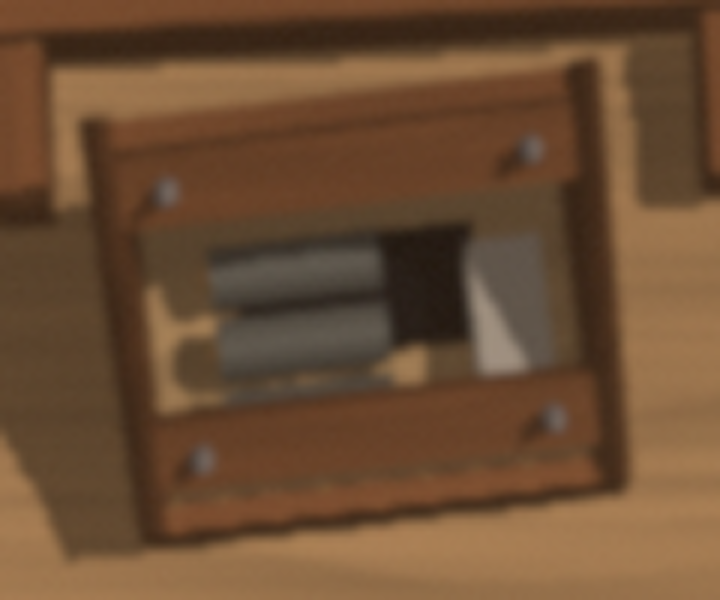

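```bash
python3 - <<'E'
import numpy as np,cv2,pickle
p=np.load("pics/side0.npy",allow_pickle=True).item()
cr=p["pixels"][130:270,150:290]
cv2.imwrite("pics/side0crop.png",cv2.resize(cr,None,fx=4.2,fy=4.2,interpolation=cv2.INTER_CUBIC)[:,:,::-1])
E
```

```text
(no output)
```

View pics/side0crop.png

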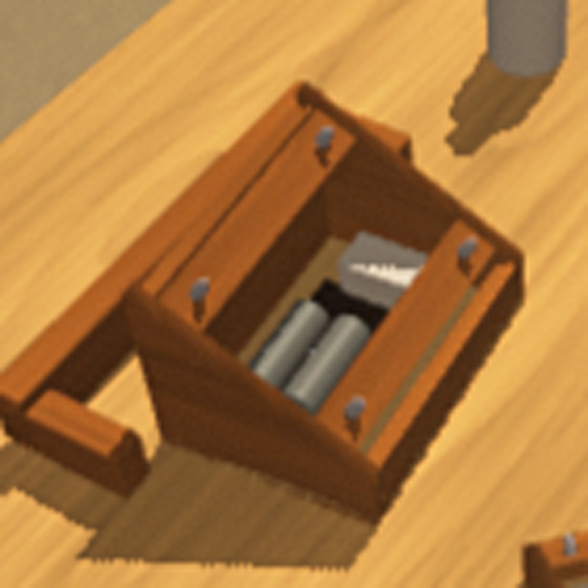

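Top crop: pins at (165,192), (531,149), (202,459), (553,418). Side crop: pin heads at (324,138), (200,291), (468,248), (355,409). The box front faces the robot. I'll fit the box pose from these.

```bash
cat > e.py <<'E'
from h import *
import pickle
pt=pickle.load(open("pics/top1.pkl","rb"));ps=np.load("pics/side0.npy",allow_pickle=True).item()
t=np.array([(165,192),(531,149),(202,459),(553,418)],float);t=np.array([231,108])+(t+.5)/6-.5
s=np.array([(200,291),(324,138),(355,409),(468,248)],float);s=np.array([150,130])+(s+.5)/4.2-.5
c,d=np.cos(np.pi/6),.5
Rr=np.array([[c,0,-d],[0,1,0],[d,0,c]])
def pins(v,h=.010):
    m=np.array([[55,70,0],[55,-70,0],[-55,70,0],[-55,-70,0]])/1e3+[0,0,h]
    X=m@Rr.T+[0,0,.088+(v[3] if len(v)>3 else 0)]
    cy,sy=np.cos(v[2]),np.sin(v[2]);return np.c_[v[0]+cy*X[:,0]-sy*X[:,1],v[1]+sy*X[:,0]+cy*X[:,1],X[:,2]]
for nm,vs in [("top",[(pt,t)]),("side",[(ps,s)]),("both",[(pt,t),(ps,s)])]:
  for x0 in ([.6,0,.1],[.6,0,.1,0]):
    f=lambda v:np.ravel([proj(*cam(p),pins(v))-u for p,u in vs]);r=least_squares(f,x0)
    print(nm,np.round(r.x,4),np.rad2deg(r.x[2]).round(2),np.round(r.fun,1))
# bay: ray-plane of strip front edge top (z=.05) in top crop: line from (50,45)?-(700,?)
e=np.array([231,108])+(np.array([(50,38),(690,10)])+.5)/6-.5
print("strip front top edge",np.round(onplane(*cam(pt),e,.05),4))
b=cv2.minAreaRect
E
python3 e.py
```

```text
top [0.6155 0.0036 0.1097] 6.29 [ 0.  -0.1 -0.1 -0.1 -0.1  0.1  0.1  0.1]
top [ 0.6159  0.0036  0.1097 -0.0019] 6.29 [ 0.1 -0.1 -0.1 -0.  -0.   0.   0.   0.1]
side [0.6122 0.0055 0.116 ] 6.65 [-0.2 -0.   0.1 -0.2  0.2  0.  -0.2  0.2]
side [ 0.6128  0.0048  0.1157 -0.001 ] 6.63 [-0.1 -0.1  0.1 -0.1  0.2 -0.  -0.2  0.2]
both [0.6143 0.0041 0.1126] 6.45 [-0.2  0.5 -0.3  0.4 -0.2  0.7 -0.   0.5 -0.5 -0.8 -0.1 -0.8 -0.3 -0.7
 -0.5 -0.4]
both [ 0.6155  0.0032  0.1122 -0.0037] 6.43 [ 0.3  0.4 -0.   0.3  0.2  0.4  0.2  0.3 -0.5 -0.2 -0.2 -0.1 -0.3 -0.2
 -0.6  0.2]
strip front top edge [[ 0.7325  0.1305  0.05  ]
 [ 0.7413 -0.1297  0.05  ]]
```

```bash
cat > f.py <<'E'
from h import *
from station import arm
B=np.array([.6145,.004]);PSI=np.deg2rad(6.4)
def target(h,B=B,psi=PSI,off=.0396):
    n=np.array([-.5*np.cos(psi),-.5*np.sin(psi),np.cos(np.pi/6)])
    return np.array([*B,.088])+n*(off+h), tool(-n,[-np.sin(psi),np.cos(psi),0])
if __name__=="__main__":
    o=arm.get_obs()
    P,Rm=target(.06);print(P)
    w=P+[-.04,.08,.06]
    print(go(o,w,Rm))
E
python3 f.py
```

```text
[ 0.56501036 -0.00155115  0.17425613]
('trans', [-0.4973, -0.4361, -0.0121], 'rot', [-0.3054, -1.022, -1.116])
```

```bash
python3 -m handwheel '[{"rot":[-0.03,-0.1,-0.11],"translation":[-0.04,-0.04,-0.02],"grip":-1},{"rot":[-0.06,-0.2,-0.22],"translation":[-0.1,-0.09,-0.04],"grip":-1},{"rot":[-0.09,-0.31,-0.33],"translation":[-0.16,-0.14,-0.06],"grip":-1},{"rot":[-0.12,-0.41,-0.45],"translation":[-0.22,-0.2,-0.06],"grip":-1},{"rot":[-0.15,-0.51,-0.56],"translation":[-0.28,-0.25,-0.06],"grip":-1},{"rot":[-0.18,-0.61,-0.67],"translation":[-0.34,-0.3,-0.05],"grip":-1},{"rot":[-0.21,-0.72,-0.78],"translation":[-0.4,-0.35,-0.04],"grip":-1},{"rot":[-0.24,-0.82,-0.89],"translation":[-0.46,-0.4,-0.02],"grip":-1},{"rot":[-0.27,-0.92,-1.0],"translation":[-0.5,-0.436,-0.012],"grip":-1},{"rot":[-0.27,-0.92,-1.0],"translation":[-0.5,-0.436,-0.012],"grip":-1}]'
python3 - <<'E'
from f import *
o=arm.get_obs()
for h in (.06,.03): print(go(o,*target(h)))
E
```

```text
t: 8.3
tcp_pos: [0.5252, 0.0766, 0.2334]
tool_rot: [-0.063, 2.671, 0.033]
ft_force: [-0.1, 0.0, -1.7]
finger_gap: 0.245
grasp_force: 59.5
('trans', [-0.0139, -0.2019, 0.1702], 'rot', [-0.0368, -0.1056, -0.1196])
('trans', [-0.0178, -0.2004, 0.2451], 'rot', [-0.0368, -0.1056, -0.1196])
```

```bash
python3 -m handwheel '[{"rot":[-0.01,-0.03,-0.03],"translation":[0,-0.05,0.03],"grip":-1},{"rot":[-0.02,-0.06,-0.06],"translation":[-0.01,-0.1,0.06],"grip":-1},{"rot":[-0.037,-0.105,-0.12],"translation":[-0.014,-0.15,0.1],"grip":-1},{"rot":[-0.037,-0.105,-0.12],"translation":[-0.014,-0.2,0.13],"grip":-1},{"rot":[-0.037,-0.105,-0.12],"translation":[-0.014,-0.202,0.17],"grip":-1},{"rot":[-0.037,-0.105,-0.12],"translation":[-0.016,-0.202,0.2],"grip":-1},{"rot":[-0.037,-0.105,-0.12],"translation":[-0.017,-0.201,0.225],"grip":-1},{"rot":[-0.037,-0.105,-0.12],"translation":[-0.018,-0.2,0.245],"grip":-1},{"rot":[-0.037,-0.105,-0.12],"translation":[-0.018,-0.2,0.245],"grip":-1},{"rot":[-0.037,-0.105,-0.12],"translation":[-0.018,-0.2,0.245],"grip":-1}]'
python3 - <<'E'
from f import *
from station import read_camera
import pickle
o=arm.get_obs()
for h in (.03,.012,0,-.003): print(go(o,*target(h)))
p=read_camera("side");pickle.dump((o,p),open("pics/side2.pkl","wb"))
cr=p["pixels"][120:280,140:300]
cv2.imwrite("pics/side2crop.png",cv2.resize(cr,None,fx=3.7,fy=3.7,interpolation=cv2.INTER_CUBIC)[:,:,::-1])
E
```

```text
t: 9.55
tcp_pos: [0.5819, 0.0027, 0.1508]
tool_rot: [-0.149, 2.61, 0.042]
ft_force: [0.9, 0.3, -1.9]
finger_gap: 0.247
grasp_force: 59.5
('trans', [0.0082, -0.0059, 0.0026], 'rot', [0.0053, 0.008, 0.0035])
('trans', [0.0084, -0.0061, 0.0476], 'rot', [0.0053, 0.008, 0.0035])
('trans', [0.0085, -0.0061, 0.0776], 'rot', [0.0053, 0.008, 0.0035])
('trans', [0.0085, -0.0062, 0.0851], 'rot', [0.0053, 0.008, 0.0035])
```

View pics/side2crop.png

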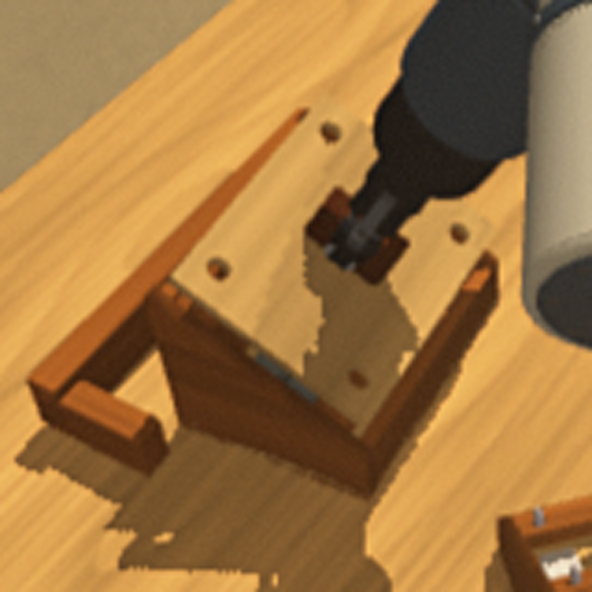

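Side crop: the cover hovers above the rim with its four holes at (330,131), (218,268), (459,233), (358,379). I'll fit its offset from the box using this same camera, so the calibration bias cancels.

```bash
python3 - <<'E'
from h import *
from f import target
import pickle
o,p=pickle.load(open("pics/side2.pkl","rb"));K,T=cam(p)
u=np.array([(218,268),(330,131),(358,379),(459,233)],float);u=np.array([140,120])+(u+.5)/3.7-.5
R0=R.from_rotvec(o["tool_rot"]).as_matrix()
n=-R0[:,2];y=R0[:,1];x=np.cross(y,n)
m=np.array([[55,70],[55,-70],[-55,70],[-55,-70]])/1e3
c0=o["tcp_pos"]-n*.0396
def pts(v):
    a=v[2];xx=x*np.cos(a)+y*np.sin(a);yy=np.cross(n,xx)
    return c0+v[0]*x+v[1]*y+n*.008+m[:,:1]*xx+m[:,1:]*yy
r=least_squares(lambda v:(proj(K,T,pts(v))-u).ravel(),[0,0,0]);print("cover vs tool (x,y,yaw)",r.x,np.round(r.fun,1))
c=c0+r.x[0]*x+r.x[1]*y
for nm,B,ps in [("side",[.6122,.0055],.116),("both",[.6143,.0041],.1126)]:
    P,Rm=target(0,np.array(B),ps,0.); e=c-P; nn=-Rm[:,2];yy=Rm[:,1];xx=np.cross(yy,nn)
    print(nm,"cover in rim mm",np.round([e@xx*1e3,e@yy*1e3,e@nn*1e3],1),"tool(fk) in rim",np.round([(c0-P)@xx*1e3,(c0-P)@yy*1e3,(c0-P)@nn*1e3],1))
    yv=np.cross(n,x*np.cos(r.x[2])+y*np.sin(r.x[2]));print("yaw err deg",np.rad2deg(yv@xx))
E
```

```text
cover vs tool (x,y,yaw) [0.00041707 0.00016234 0.00012781] [-0.1  0.2  0.   0.4  0.1 -0.7 -0.1  0.2]
side cover in rim mm [ 5.7  0.9 30. ] tool(fk) in rim [ 5.3  0.8 30. ]
yaw err deg 0.10448729030819642
both cover in rim mm [ 4.   2.5 31. ] tool(fk) in rim [ 3.6  2.4 31. ]
yaw err deg -0.06421910462217131
```

```bash
python3 - <<'E'
from f import *
o=arm.get_obs()
for h in (.03,.012,.002,-.001): print(go(o,*target(h,np.array([.6133,.0048]),.114)))
E
```

```text
('trans', [0.0108, -0.0038, 0.0016], 'rot', [0.0031, 0.0086, -0.0007])
('trans', [0.011, -0.0038, 0.0466], 'rot', [0.0031, 0.0086, -0.0007])
('trans', [0.0111, -0.0039, 0.0716], 'rot', [0.0031, 0.0086, -0.0007])
('trans', [0.0112, -0.0039, 0.0791], 'rot', [0.0031, 0.0086, -0.0007])
```

```bash
python3 -m handwheel '[{"rot":[0.003,0.009,0],"translation":[0.011,-0.004,0.005],"grip":-1},{"rot":[0.003,0.009,0],"translation":[0.011,-0.004,0.015],"grip":-1},{"rot":[0.003,0.009,0],"translation":[0.011,-0.004,0.025],"grip":-1},{"rot":[0.003,0.009,0],"translation":[0.011,-0.004,0.035],"grip":-1},{"rot":[0.003,0.009,0],"translation":[0.011,-0.004,0.042],"grip":-1},{"rot":[0.003,0.009,0],"translation":[0.011,-0.004,0.048],"grip":-1},{"rot":[0.003,0.009,0],"translation":[0.011,-0.004,0.053],"grip":-1},{"rot":[0.003,0.009,0],"translation":[0.011,-0.004,0.058],"grip":-1},{"rot":[0.003,0.009,0],"translation":[0.011,-0.004,0.062],"grip":-1},{"rot":[0.003,0.009,0],"translation":[0.011,-0.004,0.062],"grip":-1}]'
python3 - <<'E'
from f import *
o=arm.get_obs();print(o["ft_force"],o["moment"])
for h in (.006,0,): print(go(o,*target(h,np.array([.6133,.0048]),.114)))
E
```

```text
t: 10.85
tcp_pos: [0.5906, 0.002, 0.1267]
tool_rot: [-0.149, 2.616, 0.04]
ft_force: [0.3, 0.2, -2.6]
finger_gap: 0.25
grasp_force: 59.5
[ 0.28888456  0.21301744 -2.57694455] [-0.21534481  1.85394065 -0.01506197]
('trans', [-0.0011, 0.0005, -0.0017], 'rot', [-0.0003, -0.0024, -0.0009])
('trans', [-0.0011, 0.0005, 0.0133], 'rot', [-0.0003, -0.0024, -0.0009])
```

```bash
python3 -m handwheel '[{"rot":[0,0,0],"translation":[0,0,0.003],"grip":-1},{"rot":[0,0,0],"translation":[0,0,0.006],"grip":-1},{"rot":[0,0,0],"translation":[0,0,0.009],"grip":-1},{"rot":[0,0,0],"translation":[0,0,0.011],"grip":-1},{"rot":[0,0,0],"translation":[0,0,0.013],"grip":-1},{"rot":[0,0,0],"translation":[0,0,0.014],"grip":-1},{"rot":[0,0,0],"translation":[0,0,0.014],"grip":-1},{"rot":[0,0,0],"translation":[0,0,0.014],"grip":-1},{"rot":[0,0,0],"translation":[0,0,0.014],"grip":-1},{"rot":[0,0,0],"translation":[0,0,0.014],"grip":-1}]' 30
```

```text
t: 12.1
tcp_pos: [0.5931, 0.0023, 0.1224]
tool_rot: [-0.149, 2.615, 0.04]
ft_force: [-6.3, 0.6, 3.9]
finger_gap: 0.245
grasp_force: 60.8
```

Contact force is about 9 N along the seat normal, so I'm releasing.

```bash
python3 -m handwheel '[{"rot":[0,0,0],"translation":[0,0,-0.003],"grip":-0.2},{"rot":[0,0,0],"translation":[0,0,-0.003],"grip":0},{"rot":[0,0,0],"translation":[0,0,-0.003],"grip":0.3},{"rot":[0,0,0],"translation":[0,0,-0.003],"grip":0.3},{"rot":[0,0,0],"translation":[0,0,-0.003],"grip":0.3},{"rot":[0,0,0],"translation":[0,0,-0.05],"grip":0.3},{"rot":[0,0,0],"translation":[0,0,-0.15],"grip":0.3},{"rot":[0,0,0],"translation":[0,0,-0.25],"grip":0.3},{"rot":[0,0,0],"translation":[0,0,-0.35],"grip":0.3},{"rot":[0,0,0],"translation":[0,0,-0.35],"grip":0.3}]'
python3 - <<'E'
from h import *
from station import arm,read_camera
import pickle
o=arm.get_obs();P={c:read_camera(c) for c in("side","top","wrist")};pickle.dump((o,P),open("pics/s3.pkl","wb"))
a=P["side"]["pixels"][120:270,140:290];b=P["wrist"]["pixels"]
a=cv2.resize(a,(400,400),interpolation=cv2.INTER_CUBIC);b=cv2.resize(b[:,80:480],(400,420))[:400]
cv2.imwrite("pics/s3.png",np.hstack([a,b])[:,:,::-1])
E
```

```text
t: 13.35
tcp_pos: [0.5245, -0.0052, 0.2472]
tool_rot: [-0.149, 2.608, 0.042]
ft_force: [-0.2, 0.3, 0.3]
finger_gap: 0.65
grasp_force: 0.0
```

View pics/s3.png

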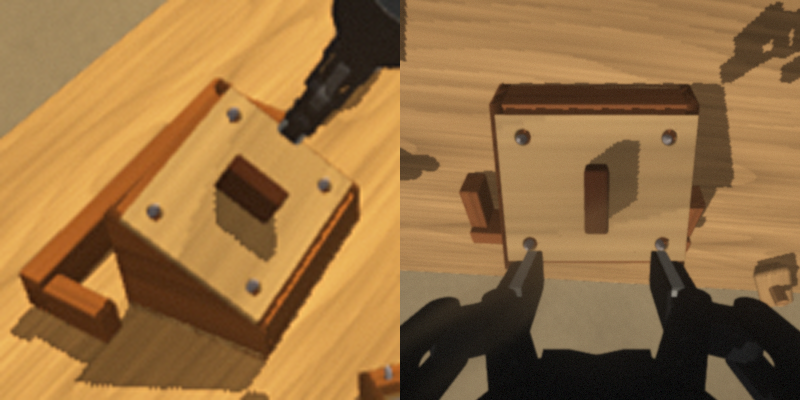

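Both views show the cover flat with all four pins through its holes. Next I'll check where the nearby decoy stands relative to the push corridor.

```bash
python3 - <<'E'
from h import *
import pickle
from station import arm,regions_of,read_camera
p=read_camera("top");K,T=cam(p);s=read_camera("side")
for r in regions_of(p,"housing"):
    uv=np.argwhere(r["mask"])[:,::-1]
    for z in (0.0,.06):
        X=onplane(K,T,uv,z)[:,:2];print(r["p"],z,"x",X[:,0].min().round(3),X[:,0].max().round(3),"y",X[:,1].min().round(3),X[:,1].max().round(3))
# decoy highest corner: top-most in both views (back corners)
for z in(.05,.07,.09):
  print(z,onplane(K,T,[(262,238),(303,274)],z)[:,:2].round(3).tolist(),onplane(*cam(s),[(333,248),(275,264)],z)[:,:2].round(3).tolist())
o=arm.get_obs();b=np.deg2rad(1.94)
def pose(x,z,tilt=30):
    t=np.deg2rad(tilt);return [x,-.0045+np.tan(b)*(x-.505),z],tool([np.sin(t)*np.cos(b),np.sin(t)*np.sin(b),-np.cos(t)],[-np.sin(b),np.cos(b),0])
for a in [(.46,.15),(.48,.032)]: print(go(o,*pose(*a)),pose(*a)[0])
E
```

```text
0.82 0.0 x 0.353 0.436 y 0.05 0.159
0.82 0.06 x 0.353 0.433 y 0.047 0.151
0.79 0.0 x 0.098 0.293 y -0.382 -0.218
0.79 0.06 x 0.11 0.296 y -0.364 -0.208
0.68 0.0 x 0.529 0.734 y -0.106 0.12
0.68 0.06 x 0.521 0.717 y -0.102 0.114
0.05 [[0.429, 0.074], [0.343, -0.023]] [[0.329, -0.014], [0.42, 0.096]]
0.07 [[0.428, 0.072], [0.343, -0.023]] [[0.324, -0.0], [0.413, 0.107]]
0.09 [[0.427, 0.071], [0.344, -0.023]] [[0.319, 0.014], [0.406, 0.118]]
('trans', [0.2517, 0.0173, 0.1205], 'rot', [0.0787, -0.0069, 0.1382]) [0.46, np.float64(-0.00602425497968326), 0.15]
('trans', [0.355, 0.0135, 0.4013], 'rot', [0.0787, -0.0069, 0.1382]) [0.48, np.float64(-0.005346808322046257), 0.032]
```

```bash
cat > g.py <<'E'
from h import *
from station import arm
b=np.deg2rad(1.94)
def pose(x,z,tilt=15):
    t=np.deg2rad(tilt);return [x,-.0045+np.tan(b)*(x-.505),z],tool([np.sin(t)*np.cos(b),np.sin(t)*np.sin(b),-np.cos(t)],[-np.sin(b),np.cos(b),0])
E
python3 - <<'E'
from g import *
o=arm.get_obs()
for a in [(.46,.18),(.48,.12),(.49,.035)]: print(go(o,*pose(*a)))
E
```

```text
('trans', [0.2144, 0.0173, 0.0554], 'rot', [0.0602, 0.5164, 0.1477])
('trans', [0.2457, 0.0134, 0.2104], 'rot', [0.0602, 0.5164, 0.1477])
('trans', [0.3296, 0.0115, 0.4072], 'rot', [0.0602, 0.5164, 0.1477])
```

```bash
python3 -m handwheel '[{"rot":[0.01,0.1,0.03],"translation":[0.05,0.004,0.01],"grip":1},{"rot":[0.02,0.2,0.06],"translation":[0.1,0.008,0.02],"grip":1},{"rot":[0.03,0.3,0.09],"translation":[0.15,0.012,0.04],"grip":1},{"rot":[0.05,0.4,0.12],"translation":[0.2,0.016,0.05],"grip":1},{"rot":[0.06,0.516,0.148],"translation":[0.214,0.017,0.055],"grip":1},{"rot":[0.06,0.516,0.148],"translation":[0.23,0.015,0.13],"grip":1},{"rot":[0.06,0.516,0.148],"translation":[0.246,0.013,0.21],"grip":1},{"rot":[0.06,0.516,0.148],"translation":[0.28,0.013,0.29],"grip":1},{"rot":[0.06,0.516,0.148],"translation":[0.31,0.012,0.36],"grip":1},{"rot":[0.06,0.516,0.148],"translation":[0.329,0.012,0.407],"grip":1}]'
python3 - <<'E'
from g import *
o=arm.get_obs()
for a in [(.52,.035),(.55,.035),(.58,.035)]: print(go(o,*pose(*a)))
E
```

```text
t: 14.9
tcp_pos: [0.4899, -0.0048, 0.0344]
tool_rot: [-0.048, 2.88, 0.006]
ft_force: [0.7, -0.7, 0.3]
finger_gap: 1.004
grasp_force: 0.0
('trans', [-0.0732, -0.0006, 0.0181], 'rot', [-0.0005, -0.0017, -0.0007])
('trans', [-0.1457, -0.0005, 0.0374], 'rot', [-0.0005, -0.0017, -0.0007])
('trans', [-0.2182, -0.0005, 0.0568], 'rot', [-0.0005, -0.0017, -0.0007])
```

```bash
python3 -m handwheel '[{"rot":[0,0,0],"translation":[-0.03,0,0.008],"grip":1},{"rot":[0,0,0],"translation":[-0.055,0,0.014],"grip":1},{"rot":[0,0,0],"translation":[-0.07,0,0.018],"grip":1},{"rot":[0,0,0],"translation":[-0.085,0,0.022],"grip":1},{"rot":[0,0,0],"translation":[-0.1,0,0.026],"grip":1},{"rot":[0,0,0],"translation":[-0.112,0,0.029],"grip":1},{"rot":[0,0,0],"translation":[-0.124,0,0.032],"grip":1},{"rot":[0,0,0],"translation":[-0.136,0,0.035],"grip":1},{"rot":[0,0,0],"translation":[-0.148,0,0.038],"grip":1},{"rot":[0,0,0],"translation":[-0.16,0,0.041],"grip":1}]'
cat > m.py <<'E'
from h import *
from station import read_camera
import sys,pickle
p=read_camera("top");pickle.dump(p,open(f"pics/{sys.argv[1]}.pkl","wb"))
cr=p["pixels"][90:210,215:375];cv2.imwrite(f"pics/{sys.argv[1]}.png",cv2.resize(cr,None,fx=5,fy=5,interpolation=cv2.INTER_CUBIC)[:,:,::-1])
E
python3 m.py t4
```

```text
t: 16.15
tcp_pos: [0.5549, -0.0029, 0.0369]
tool_rot: [-0.047, 2.881, 0.007]
ft_force: [-7.2, -0.4, 2.8]
finger_gap: 1.004
grasp_force: 3.3
```

```bash
python3 -m handwheel '[{"rot":[0,0,0],"translation":[-0.007,0,0.002],"grip":1},{"rot":[0,0,0],"translation":[-0.014,0,0.005],"grip":1},{"rot":[0,0,0],"translation":[-0.02,0,0.006],"grip":1},{"rot":[0,0,0],"translation":[-0.026,0,0.008],"grip":1},{"rot":[0,0,0],"translation":[-0.031,0,0.009],"grip":1},{"rot":[0,0,0],"translation":[-0.036,0,0.01],"grip":1},{"rot":[0,0,0],"translation":[-0.04,0,0.011],"grip":1},{"rot":[0,0,0],"translation":[-0.043,0,0.012],"grip":1},{"rot":[0,0,0],"translation":[-0.043,0,0.012],"grip":1},{"rot":[0,0,0],"translation":[-0.043,0,0.012],"grip":1}]'
python3 m.py t5
```

```text
t: 17.45
tcp_pos: [0.5731, -0.0023, 0.0368]
tool_rot: [-0.047, 2.88, 0.007]
ft_force: [-4.6, 0.4, 1.1]
finger_gap: 1.002
grasp_force: 2.8
```

View pics/t5.png

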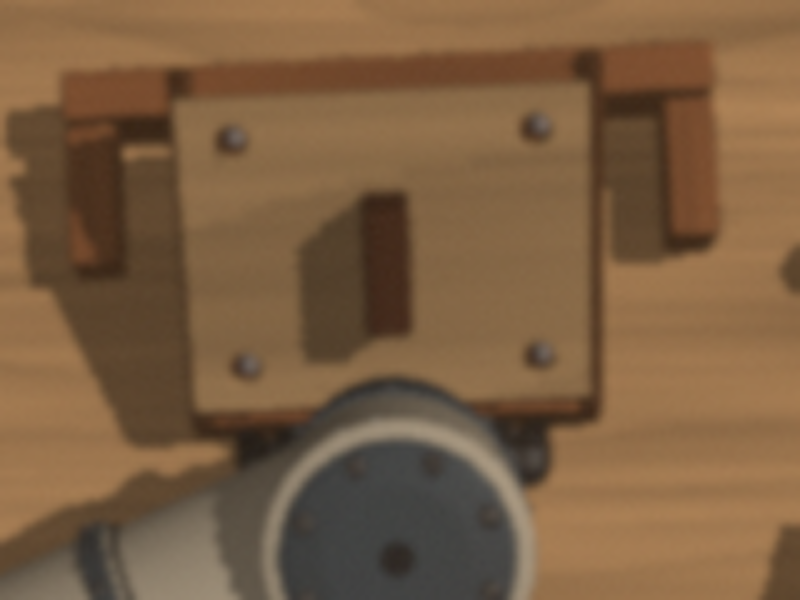

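The box is square to the bay: pins at (232,138), (536,127), (247,365), (540,354), with the cover still seated. I'll measure the remaining gap and keep pushing gently.

```bash
cat > k.py <<'E'
from h import *
import pickle,sys
exec(open("e.py").read().split("for nm")[0].split("c,d=")[1].join(["c,d=",""]))
p=pickle.load(open(sys.argv[1],"rb"));u=np.array(eval(sys.argv[2]),float);u=np.array([215,90])+(u+.5)/5-.5
r=least_squares(lambda v:(proj(*cam(p),pins(v,.012))-u).ravel(),[.65,0,.03]);v=r.x
bk=v[:2]+.075*np.array([np.cos(v[2]),np.sin(v[2])])
A,Bq=np.array([.7325,.1305]),np.array([.7413,-.1297]);d=(Bq-A)/np.linalg.norm(Bq-A);n=np.array([-d[1],d[0]])
print("box",v.round(4),np.rad2deg(v[2]).round(2),"back-strip mm",(bk-A)@n*1e3,np.round(r.fun,1))
E
python3 k.py pics/t5.pkl "[(232,138),(536,127),(247,365),(540,354)]"
python3 -m handwheel '[{"rot":[0,0,0],"translation":[-0.004,0,0.001],"grip":1},{"rot":[0,0,0],"translation":[-0.008,0,0.002],"grip":1},{"rot":[0,0,0],"translation":[-0.011,0,0.003],"grip":1},{"rot":[0,0,0],"translation":[-0.014,0,0.004],"grip":1},{"rot":[0,0,0],"translation":[-0.016,0,0.004],"grip":1},{"rot":[0,0,0],"translation":[-0.018,0,0.005],"grip":1},{"rot":[0,0,0],"translation":[-0.02,0,0.005],"grip":1},{"rot":[0,0,0],"translation":[-0.02,0,0.005],"grip":1},{"rot":[0,0,0],"translation":[-0.02,0,0.005],"grip":1},{"rot":[0,0,0],"translation":[-0.02,0,0.005],"grip":1}]'
```

```text
box [6.624e-01 1.000e-04 3.080e-02] 1.76 back-strip mm 0.5302821065094541 [-0.  -0.   0.3 -0.3 -0.3  0.2  0.   0.1]
t: 18.75
tcp_pos: [0.5771, -0.0029, 0.0359]
tool_rot: [-0.047, 2.888, 0.004]
ft_force: [-20.7, 1.3, 14.0]
finger_gap: 0.998
grasp_force: 10.7
```

Force climbed to 21 N, so the box is against the strip. Backing off and checking.

```bash
python3 -m handwheel '[{"rot":[0,0,0],"translation":[0.02,0,-0.005],"grip":1},{"rot":[0,0,0],"translation":[0.05,0,-0.015],"grip":1},{"rot":[0,0,0],"translation":[0.1,0,-0.03],"grip":1},{"rot":[0,0,0],"translation":[0.16,0,-0.06],"grip":1},{"rot":[0,0,0],"translation":[0.2,0,-0.14],"grip":1},{"rot":[0,0,0],"translation":[0.22,0,-0.24],"grip":1},{"rot":[0,0,0],"translation":[0.24,0,-0.34],"grip":1},{"rot":[0,0,0],"translation":[0.26,0,-0.4],"grip":1},{"rot":[0,0,0],"translation":[0.26,0,-0.4],"grip":1},{"rot":[0,0,0],"translation":[0.26,0,-0.4],"grip":1}]'
python3 - <<'E'
from h import *
from station import read_camera
import pickle
p=read_camera("top");s=read_camera("side");pickle.dump(p,open("pics/t6.pkl","wb"))
a=cv2.resize(p["pixels"][90:190,225:365],None,fx=3,fy=3,interpolation=cv2.INTER_CUBIC)
b=cv2.resize(s["pixels"][120:250,150:280],(370,300),interpolation=cv2.INTER_CUBIC)
cv2.imwrite("pics/t6.png",np.hstack([a,b])[:,:,::-1])
E
```

```text
t: 20.0
tcp_pos: [0.4407, -0.0063, 0.1642]
tool_rot: [-0.049, 2.877, 0.008]
ft_force: [0.1, -0.5, 1.1]
finger_gap: 1.001
grasp_force: 0.0
```

View pics/t6.png

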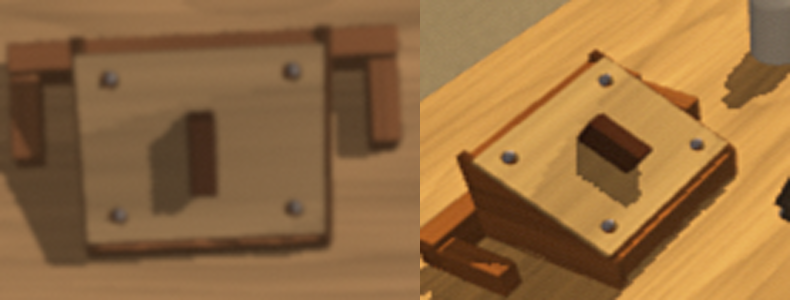

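The box stands square against the strip between the cheeks, the cover is flat with all four pins through, and the arm is clear. Handing in.

```bash
python3 -c "
from station import arm
print(arm.finish_job())"
```

```text
the job is handed in; nothing more can be done
None
```

I handed the job in at about 20 s: the cover lies on the rim with all four pins through its holes, the closed box stands square against the stop strip, and the arm touched none of the other things on the bench; the station returned no verdict.

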